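Close up the cash drawer at the toy shop checkout

ROBOT

A 7-joint arm with a two-finger parallel gripper is mounted at the origin on the work surface. World frame = base frame: x ahead of the robot, y to its left, z up, the work surface at z = 0. Lengths are in m, angles in rad, forces in N, time in s.
With the tool pointing down it reaches from about 0.425 to 0.925 m from the base axis. Payload 6.8 kg.
Tool frame: the origin (TCP) lies at the very end of the fingers, on their centre line; the grasp point (between the pads) lies 19 mm behind it; z points along the fingers, y is the line along which they close (so a half turn about z gives the same grasp; the last joint's range is limited). The gripper opens to 85 mm and grips with 20 to 120 N. Pads are 22 mm wide; open, the fingers measure 114 mm over their backs; the gripper's body (76 mm by 85 mm) begins 54 mm behind the grasp point. The pads swing forward as they close: fully open they stand 13 mm farther back than shut.
Start: joints at [-1.245, 0.477, 0.022, 1.555, -0.011, 1.109, -0.083], TCP at [0.284, 0.612, 0.231] pointing down, gripper open.
Joint ranges: [-2.96, 2.96], [-0.34, 2.1], [-1.41, 1.46], [0.24, 2.44], [-1.37, 4.51], [0.17, 1.92], [-2.96, 2.96]. Speed limits (rad/s): [2.39, 2.39, 3.14, 3.14, 3.14, 3.14, 3.14].

INTERFACE

Orientations are given as a rotation vector (axis times angle).
In Python, from bench import monitor, optics, r gives the robot as it stands.
- The arm moves only by the shell command python3 -m crank 'ROWS' [OPENING] [FORCE]. ROWS is JSON, a list of rows, each a list of 2 entries, a list of its own where there are three numbers: the shift along the tool's x, y, z in cm, then the turn, a rotation vector about the tool's x, y, z in rad. A call has 1 to 5 rows; each row shifts and turns the commanded pose from where the row before left it, along the tool's axes as they then stand; what a row does not reach is not made up. A row lasts 1/10 s, in which the tool goes at most 50 mm and 8.59 degrees, less where a joint would pass 70% of its speed; a pose out of reach is approached as far as the arm can. A call is refused whole if a number of a shift passes 5 or a number of a turn 0.15, either way. A call with a gripper value outside its range is refused whole. OPENING is the finger opening in cm, from 0 to 8.54, set as the call begins (- or left out, the last holds). The fingers move at their own pace and stop on an object; FORCE is the grip in N (left out, the last holds). Time passes only in rows, so rows that do not move let the fingers close. It gives the time, the measured TCP pose, the force, the opening and the grip force at its end, in the units of the state.
- monitor.get_obs(): the state, without advancing time (a new reading comes with each control period).
- optics.grab_frame(name): name is "side" or "top" or "wrist"; returns (picture, depth): 480x640x3 uint8, red, green, blue; 480x640 float32, m along the optical axis (not along the pixel's ray), 0 where there is no reading.
- optics.camera_model(name): a dict with "vertical_fov" (degrees; the focal length in pixels is half the picture's height over the tangent of half this angle, whatever the lens; pixels are square), "cx", "cy" (the principal point, pixels), "R" (3x3) and "t" (3): a world point X has camera coordinates R X + t; the wrist camera has in their place "hand_eye" (4x4, takes a point from camera to tool coordinates, whose origin is the TCP and whose axes are the flange's). Camera axes: x right, y down, z forward; pixel columns grow to the right and rows downward; lengths in m; the calibration is good to about 2 mm. A picture is of the moment at which its call begins: read the wrist's pose just before it. camera_model takes no time and is no camera call.
- r.hand_in(): hands the job in; it is judged then, once.
The state is a dict: "clock": time; "joints": joint angles; "qvel": joint speeds; "tau": joint torques, N m; "tcp_pos": TCP position; "orientation": TCP orientation; "contact_force": force on the tool from outside, world axes, zero at the start; "moment": the same for the moment, N m; "grip_width": finger opening in m; "gripper_force": force on a finger pad.
Only numpy, scipy, OpenCV 4.12 (cv2) and the standard library are available. Lean on these libraries where they do the work, as an engineer would, in place of code of your own. Each camera call takes 0.05 s, during which the arm holds its last target. There are 200 camera calls.

TASK

Close up the cash drawer of the till: first press the two raised note clips down with the fingertips until they lie flat on their notes, then push the drawer by its front until it is fully shut, without slamming it. Only press and push: pick nothing up, and leave the coin roll in its cup and the other things where they are.

Things in the scene. Friction and masses are not known exactly. Their poses are not given: they have to be found in the camera images.
- till_mouth (a point): the cash till on the counter: dark steel housing 330 mm wide, 330 mm deep, 98 mm high, fixed down, open at the front, where the drawer comes out towards the robot. This point: middle of the upper front edge of the housing, 98 mm above the counter. +x runs level into the till (the way the drawer shuts), +y to the left seen from the robot, z up. Turned up to 0.3 rad
- drawer (a joint): how far the cash drawer is pushed in, in m: 0 = out as far as it comes, 0.210 = fully shut. Runs level along the x axis of till_mouth with about 2.5 N of friction and some damping, and stays where it is left; no spring, no catch. Tray: five coin cups just behind the front panel, then four bays of banknotes; walls at most 64 mm above the counter
- drawer_front (a point): centre of the outer face (robot side) of the drawer's front panel, 53 mm above the counter; axes as till_mouth. Plain upright plate 326 mm wide, 18 mm thick, from 12 to 94 mm above the counter; a 20 mm wide lock barrel stands 4 mm proud, 125 mm right (-y) of the centre. Shut, this point is 18 mm nearer the robot than till_mouth. The clip rod is 183 mm behind it
- clip1 (a joint): angle of the note clip of the bay at the far left (+y), in rad: 0 = lying level on its notes, at its stop; up to 1.3 = standing steeply. Stiff hinge (about 0.07 N m), stays where it is left
- clip1_hinge (a point): the hinge axis of clip1, on the steel rod across the drawer, 54 mm above the counter; moves with the drawer, axes as till_mouth (the hinge axis is y). The clip is a grey plastic arm 22 mm wide and 4 mm thick that runs from here towards the robot (-x) and, raised, slopes up towards the robot; its last 24 mm is a paddle 44 mm wide. The bay is 73 mm wide, bays are 76 mm apart
- clip1_tip (a point): middle of the free edge of clip1's paddle, 90 mm from the hinge along the clip's centre plane
- clip2 (a joint): angle of the note clip of the bay at the second from the left, in rad: 0 = lying level on its notes, at its stop; up to 1.3 = standing steeply. Stiff hinge (about 0.07 N m), stays where it is left
- clip2_hinge (a point): the hinge axis of clip2, on the steel rod across the drawer, 54 mm above the counter; moves with the drawer, axes as till_mouth (the hinge axis is y). The clip is a grey plastic arm 22 mm wide and 4 mm thick that runs from here towards the robot (-x) and, raised, slopes up towards the robot; its last 24 mm is a paddle 44 mm wide. The bay is 73 mm wide, bays are 76 mm apart
- clip2_tip (a point): middle of the free edge of clip2's paddle, 90 mm from the hinge along the clip's centre plane
- clip3 (a joint): angle of the note clip of the bay at the third from the left, in rad: 0 = lying level on its notes, at its stop; up to 1.3 = standing steeply. Stiff hinge (about 0.07 N m), stays where it is left
- clip3_hinge (a point): the hinge axis of clip3, on the steel rod across the drawer, 54 mm above the counter; moves with the drawer, axes as till_mouth (the hinge axis is y). The clip is a grey plastic arm 22 mm wide and 4 mm thick that runs from here towards the robot (-x) and, raised, slopes up towards the robot; its last 24 mm is a paddle 44 mm wide. The bay is 73 mm wide, bays are 76 mm apart
- clip3_tip (a point): middle of the free edge of clip3's paddle, 90 mm from the hinge along the clip's centre plane
- clip4 (a joint): angle of the note clip of the bay at the far right (-y), in rad: 0 = lying level on its notes, at its stop; up to 1.3 = standing steeply. Stiff hinge (about 0.07 N m), stays where it is left
- clip4_hinge (a point): the hinge axis of clip4, on the steel rod across the drawer, 54 mm above the counter; moves with the drawer, axes as till_mouth (the hinge axis is y). The clip is a grey plastic arm 22 mm wide and 4 mm thick that runs from here towards the robot (-x) and, raised, slopes up towards the robot; its last 24 mm is a paddle 44 mm wide. The bay is 73 mm wide, bays are 76 mm apart
- clip4_tip (a point): middle of the free edge of clip4's paddle, 90 mm from the hinge along the clip's centre plane
- coin_roll: bystander: wrapped roll of coins, 24 mm thick, 46 mm long, lying loose in the middle coin cup of the drawer (cup floor 18 mm above the counter, walls to 54 mm); it rides along with the drawer. Origin under its middle (it turns with the roll)
- toy_box: bystander: white window carton with a toy truck, about 150 x 75 mm and 95 mm high, standing on the counter to the left of the drawer; origin at the centre of its underside
- toy_car: bystander: small die-cast car, 78 mm long, 34 mm high, on the counter to the right of the drawer, near its front; origin at the centre of its underside
- receipt_roll: bystander: spare receipt roll, 56 mm across, 57 mm high, standing on end on top of the till housing, near its right front corner; origin at the centre of its underside
- card_terminal: bystander: black card payment terminal, 165 x 78 mm, 44 mm high, on the counter to the right of the drawer; origin at the centre of its underside
- pen_pot: bystander: grey pot of pens, 74 mm across, 150 mm high with the pens, on the counter to the left, beside the front edge of the housing; origin at the centre of its underside

How it is judged:
By the outcome, as a careful person would: the job done as asked, in the order asked, and still so for the second after the job is handed in, with the robot touching nothing.
It also fails if it takes over 61 s, if anything falls off the work surface, if the arm or the gripper's body presses on something with over 40 N, if the wrist force passes 120 N, or if a joint passes its speed limit or range.

## Working session

There is one attempt and no reset: what is moved stays moved. The work goes in short steps, Python scripts to look and compute and a shell command to move; the robot and the scene stay as the last step left them, time stands still between calls to the robot, and variables do not carry over. Pictures are saved under pics/ and viewed, at most 10 in all, crops included, and the job is handed in when it is done.

```bash
ls; mkdir -p pics
python3 - <<'E'
from bench import monitor, optics, r
import cv2, numpy as np
print(monitor.get_obs())
for n in ("top","side"):
    p,d=optics.grab_frame(n); cv2.imwrite(f"pics/{n}0.png",p[:,:,::-1]); np.save(f"pics/{n}0.npy",d); print(n,optics.camera_model(n))
print(optics.camera_model("wrist"))
E
```

```text
pics
{'clock': 0.0, 'joints': array([-1.24512431,  0.47779318,  0.02233147,  1.55646342, -0.01150505,
        1.10932548, -0.08307676]), 'qvel': array([-6.66807611e-04,  1.52626815e-04,  4.15099935e-05, -1.36326637e-03,
       -1.08702213e-03,  8.90156552e-04, -6.85611104e-04]), 'tau': array([ 1.84883324e-04, -5.96454585e+01,  1.60788294e+00, -2.81204349e+01,
        1.23845605e-02,  9.36695753e-03,  1.32564023e-05]), 'tcp_pos': array([0.2834535 , 0.61193069, 0.23032516]), 'orientation': array([-6.75902884e-01, -3.06774196e+00,  2.89224500e-03]), 'contact_force': array([-0.47669195, -0.63767712, -0.0709953 ]), 'moment': array([ 0.0654686 ,  0.00125914, -0.00991113]), 'gripper_force': 0.0, 'grip_width': 0.08535111082148554}
top {'vertical_fov': 43.47953948809212, 'cx': 327.42986137377346, 'cy': 233.49051402989286, 'R': array([[ 0.12354921, -0.99233563,  0.00236309],
       [-0.96841922, -0.12109054, -0.2179479 ],
       [ 0.21656361,  0.02463883, -0.97595755]]), 't': array([-0.02224678,  0.60113625,  0.98870242])}
side {'vertical_fov': 54.08449234443019, 'cx': 320.01393644963593, 'cy': 245.93728311356926, 'R': array([[-0.99549282, -0.09482607, -0.00143759],
       [-0.04739855,  0.51060954, -0.85850526],
       [ 0.08214272, -0.85456768, -0.51280275]]), 't': array([0.6145128 , 0.08077294, 1.06270458])}
{'vertical_fov': 66.86293559988721, 'cx': 312.4376212188147, 'cy': 236.7205202733878, 'hand_eye': array([[ 5.60041777e-04, -9.50967672e-01, -3.09289788e-01,
         7.96232615e-02],
       [ 9.99999843e-01,  5.26511054e-04,  1.91880559e-04,
        -1.14897057e-03],
       [-1.96277162e-05, -3.09289847e-01,  9.50967818e-01,
        -1.42066322e-01],
       [ 0.00000000e+00,  0.00000000e+00,  0.00000000e+00,
         1.00000000e+00]])}
```

View pics/top0.png

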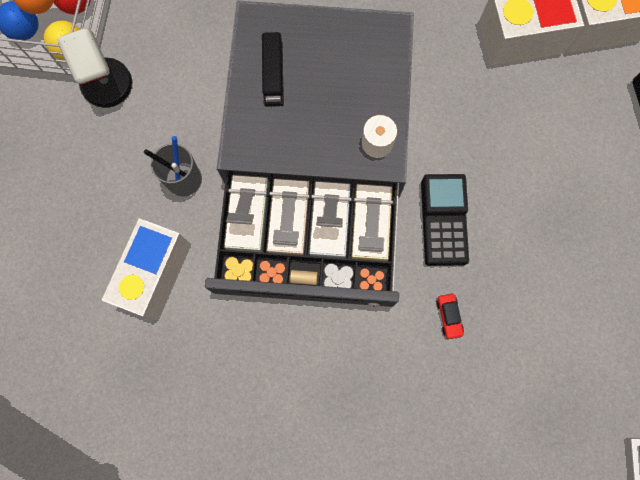

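View pics/side0.png

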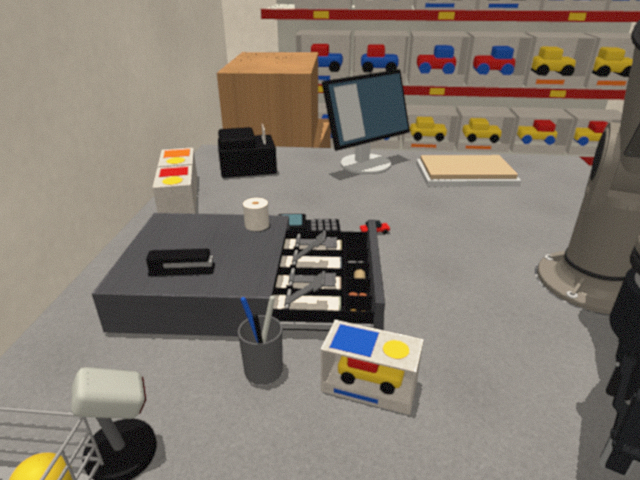

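The top view shows clips 1 and 3 (tips near (240,217) and (328,222)) raised, and clips 2 and 4 flat. The front panel runs from (208,287) to (397,297). The side view confirms two raised clips.

```bash
cat > h.py <<'E'
import numpy as np, cv2
from bench import monitor, optics, r
from scipy.spatial.transform import Rotation as Ro
def world(n,d,pose=None):
    c=optics.camera_model(n); f=240/np.tan(np.radians(c["vertical_fov"])/2)
    v,u=np.mgrid[:480,:640]
    P=np.stack([(u-c["cx"])/f*d,(v-c["cy"])/f*d,d],-1)
    if n!="wrist": return (P-c["t"])@c["R"]
    H=c["hand_eye"]; P=P@H[:3,:3].T+H[:3,3]
    return P@Ro.from_rotvec(pose["orientation"]).as_matrix().T+pose["tcp_pos"]
E
python3 - <<'E'
from h import *
d=np.load("pics/top0.npy"); W=world("top",d)
for u,v in [(300,285),(304,277),(240,217),(245,192),(328,222),(332,195),(289,240),(373,245),(300,400)]: print(u,v,W[v,u].round(4),d[v,u])
z=W[...,2]
v,u=np.mgrid[:480,:640]
m=(abs(z-.094)<.006)&(v>265)&(v<310)&(u>195)&(u<410)&(d>0)
P=W[m]; c=P.mean(0); w,V=np.linalg.eigh(np.cov(P[:,:2].T)); print("panel",m.sum(),c,np.sqrt(w)*np.sqrt(12),V[:,1])
yv=V[:,1]*np.sign(V[1,1]); th=np.arctan2(-yv[0],yv[1]);print("yaw",th)
# housing top
m=(abs(z-.098)<.006)&(v<190)&(u>200)&(u<425)&(d>0)
P=W[m]; R=np.array([[np.cos(th),np.sin(th)],[-np.sin(th),np.cos(th)]])
print("th",np.percentile(P[:,:2]@R.T,[.5,2,50,98,99.5],axis=0))
x,s,a=cv2.minAreaRect(P[:,:2].astype(np.float32)*1000); print(x,s,a)
# profile of drawer in till frame
Q=W[...,:2]@R.T; Q=Q-(R@c[:2]); np.savez("pics/till.npz",th=th,c=c)
for k,y0 in enumerate((.114,.038,-.038,-.114)):
    print("clip",k+1)
    for x0 in np.arange(.08,.2,.01):
        s=(abs(Q[...,0]-x0)<.005)&(abs(Q[...,1]-y0)<.012)&(d>0); print(round(x0,3),np.percentile(z[s],[10,50,90]).round(3) if s.any() else None)
E
```

```text
300 285 [0.5002 0.0865 0.0911] 1.0102831
304 277 [0.5215 0.0843 0.0413] 1.0633842
240 217 [0.6007 0.2021 0.1051] 1.0212264
245 192 [0.6579 0.2084 0.06  ] 1.0777829
328 222 [0.6088 0.0527 0.1125] 1.0120676
332 195 [0.6719 0.0531 0.0592] 1.0777274
289 240 [0.5813 0.1184 0.0567] 1.0621833
373 245 [ 0.5904 -0.0296  0.0582] 1.0589908
300 400 [0.3107 0.0647 0.0029] 1.0547441
panel 2124 [0.49231829 0.0828271  0.09416061] [0.01832404 0.32473767] [-0.0510082   0.99869823]
yaw 0.05103034921517938
th [[ 0.69546357 -0.10572353]
 [ 0.69930831 -0.10121185]
 [ 0.8527858   0.05573718]
 [ 1.01835747  0.216696  ]
 [ 1.02346425  0.22128247]]
(856.1952514648438, 101.61734008789062) (333.5449523925781, 330.7808532714844) 2.9957337379455566
clip 1
0.08 [0.044 0.045 0.049]
0.09 [0.043 0.046 0.047]
0.1 [0.043 0.046 0.114]
0.11 [0.044 0.05  0.112]
0.12 [0.045 0.099 0.103]
0.13 [0.089 0.093 0.096]
0.14 [0.046 0.083 0.088]
0.15 [0.045 0.076 0.08 ]
0.16 [0.046 0.068 0.072]
0.17 [0.056 0.061 0.064]
0.18 [0.044 0.059 0.061]
0.19 [0.044 0.046 0.048]
clip 2
0.08 [0.039 0.042 0.058]
0.09 [0.055 0.057 0.06 ]
0.1 [0.0
[... 152 characters left out ...]
 0.056 0.059]
0.17 [0.055 0.058 0.062]
0.18 [0.049 0.059 0.062]
0.19 [0.039 0.041 0.044]
clip 3
0.08 [0.041 0.043 0.046]
0.09 [0.041 0.044 0.046]
0.1 [0.041 0.044 0.046]
0.11 [0.041 0.046 0.119]
0.12 [0.042 0.101 0.11 ]
0.13 [0.094 0.098 0.102]
0.14 [0.085 0.089 0.093]
0.15 [0.075 0.08  0.084]
0.16 [0.064 0.071 0.075]
0.17 [0.058 0.061 0.065]
0.18 [0.046 0.059 0.061]
0.19 [0.041 0.043 0.046]
clip 4
0.08 [0.042 0.045 0.058]
0.09 [0.054 0.057 0.059]
0.1 [0.054 0.056 0.059]
0.11 [0.054 0.057 0.059]
0.12 [0.046 0.056 0.059]
0.13 [0.054 0.056 0.059]
0.14 [0.053 0.056 0.058]
0.15 [0.047 0.056 0.058]
0.16 [0.054 0.056 0.058]
0.17 [0.055 0.058 0.061]
0.18 [0.044 0.058 0.061]
0.19 [0.042 0.044 0.047]
```

```bash
python3 -m crank '[[[0,0,0],[0,0,-0.121]],[[0,0,0],[0,0,-0.121]],[[0,0,0],[0,0,-0.121]],[[0,0,0],[0,0,-0.121]]]' 0 20
cat > go.py <<'E'
from h import *
import sys
o=monitor.get_obs(); t=np.load("pics/till.npz"); th=t["th"]; c=t["c"]; c_,s=np.cos(th),np.sin(th)
Rt=np.array([[c_,-s,0],[s,c_,0],[0,0,1]]); g=np.array([*c[:2],0])+Rt@np.array(list(map(float,sys.argv[1:4])))
R=Ro.from_rotvec(o["orientation"]).as_matrix()
print("till pos",(Rt.T@(o["tcp_pos"]-[*c[:2],0])).round(4),"need tool cm",(R.T@(g-o["tcp_pos"])*100).round(2))
Rg=np.stack([[-c_,-s,0],[-s,c_,0],[0,0,-1]],1); print("turn",Ro.from_matrix(R.T@Rg).as_rotvec().round(3),"F",o["contact_force"].round(1),"t",o["clock"],o["grip_width"])
E
python3 go.py .117 .114 .16
```

```text
clock: 0.5
tcp_pos: [0.2836, 0.6121, 0.2307]
orientation: [0.087, -3.14, 0.002]
contact_force: [0.8, 0.3, -0.4]
grip_width: 0.0282
gripper_force: 0.0
till pos [-0.1815  0.5393  0.2307] need tool cm [-29.67 -42.64   7.1 ]
turn [-0.001 -0.     0.004] F [ 0.8  0.3 -0.4] t 0.5 0.02821881552904037
```

```bash
python3 -m crank '[[[-2,-3,0],[0,0,0]],[[-2.3,-3.3,0],[0,0,0]],[[-2.3,-3.3,0],[0,0,0]],[[-2.3,-3.3,0],[0,0,0]],[[-2.3,-3.3,0],[0,0,0]]]' >/dev/null; python3 -m crank '[[[-2.3,-3.3,0],[0,0,0]],[[-2.3,-3.3,0],[0,0,0]],[[-2.3,-3.3,0],[0,0,0]],[[-2.3,-3.3,0],[0,0,0]],[[-2.3,-3.3,0],[0,0,0]]]'>/dev/null;  python3 -m crank '[[[-2.3,-3.3,0],[0,0,0]],[[-2.3,-3.3,0],[0,0,0]],[[-2.1,-3.3,0],[0,0,0]],[[0,0,0],[0,0,0]],[[0,0,0],[0,0,0]]]'; python3 go.py .117 .114 .13
```

```text
clock: 2.0
tcp_pos: [0.5989, 0.2005, 0.2307]
orientation: [0.075, -3.14, 0.001]
contact_force: [-1.7, 1.0, -0.1]
grip_width: -0.0
gripper_force: 0.0
till pos [0.1125 0.1121 0.2307] need tool cm [-0.46  0.2  10.07]
turn [-0.    -0.001 -0.004] F [-1.7  1.  -0.1] t 2.0 -2.477419622426217e-05
```

```bash
python3 -m crank '[[[-0.45,0.2,4],[0,0,0]],[[0,0,3],[0,0,0]],[[0,0,2],[0,0,0]],[[0,0,1],[0,0,0]],[[0,0,0],[0,0,0]]]'; python3 go.py .117 .114 .06
python3 - <<'E'
from h import *
for n in ("side","wrist"):
    p,d=optics.grab_frame(n); cv2.imwrite(f"pics/{n}1.png",p[:,:,::-1] if n=="wrist" else cv2.resize(p[200:350,250:400,::-1],(600,600)))
E
```

```text
clock: 2.5
tcp_pos: [0.6016, 0.205, 0.1299]
orientation: [0.082, -3.138, 0.001]
contact_force: [-0.8, 0.0, 0.4]
grip_width: -0.0004
gripper_force: 0.0
till pos [0.1153 0.1165 0.1299] need tool cm [-0.19 -0.25  6.99]
turn [-0.    -0.003  0.001] F [-0.8  0.   0.4] t 2.5 -0.00042673524830978585
```

View pics/side1.png

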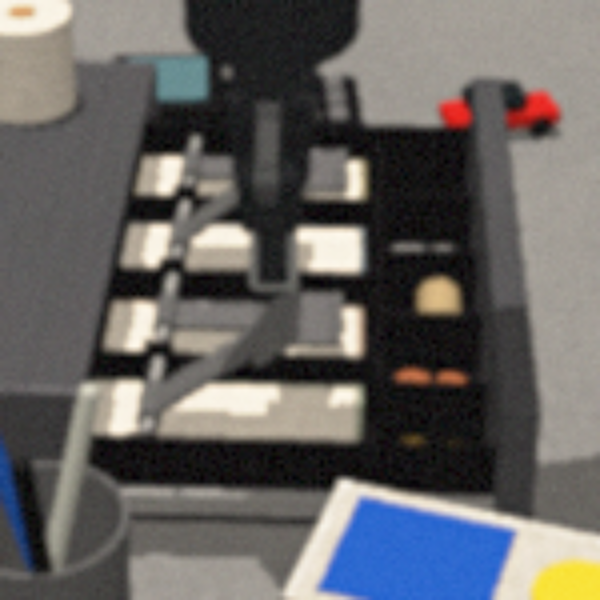

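The closed fingertip (crop (270,285)) is just above clip 1's paddle. Next I press down.

```bash
python3 -m crank '[[[-0.1,-0.1,1],[0,0,0]],[[0,0,1],[0,0,0]],[[0,0,1],[0,0,0]],[[0,0,1],[0,0,0]],[[0,0,1],[0,0,0]]]'; python3 -m crank '[[[0,0,0.8],[0,0,0]],[[0,0,0.4],[0,0,0]],[[0,0,0.4],[0,0,0]],[[0,0,0.0],[0,0,0]],[[0,0,0],[0,0,0]]]'; python3 go.py .117 .114 .056
```

```text
clock: 3.1
tcp_pos: [0.604, 0.203, 0.0803]
orientation: [0.079, -3.14, 0.0]
contact_force: [-0.6, -0.1, 1.5]
grip_width: -0.0002
gripper_force: 0.5
clock: 3.6
tcp_pos: [0.6044, 0.2031, 0.0654]
orientation: [-0.079, 3.14, 0.0]
contact_force: [0.3, -0.6, 0.5]
grip_width: 0.0
gripper_force: 0.0
till pos [0.118  0.1144 0.0654] need tool cm [ 0.1  -0.04  0.94]
turn [ 0.     0.    -0.001] F [ 0.3 -0.6  0.5] t 3.6 1.6538667613466835e-05
```

```bash
python3 -m crank '[[[0,0,0.4],[0,0,0]],[[0,0,0.3],[0,0,0]],[[0,0,0.2],[0,0,0]],[[0,0,0],[0,0,0]]]'; python3 -m crank '[[[0,0,0.1],[0,0,0]],[[0,0,0.1],[0,0,0]],[[0,0,0],[0,0,0]]]'
```

```text
clock: 4.0
tcp_pos: [0.6042, 0.2032, 0.0562]
orientation: [-0.079, 3.141, 0.0]
contact_force: [0.4, -0.1, 0.7]
grip_width: 0.0
gripper_force: 0.0
clock: 4.3
tcp_pos: [0.6051, 0.2032, 0.0558]
orientation: [-0.078, 3.139, 0.001]
contact_force: [-2.3, -2.0, 10.5]
grip_width: 0.0001
gripper_force: 5.1
```

```bash
python3 -m crank '[[[0,0,-1],[0,0,0]],[[0,0,-3],[0,0,0]],[[0,0,-4],[0,0,0]],[[0,0,-1],[0,0,0]],[[0,-3,0],[0,0,0]]]' >/dev/null; python3 -m crank '[[[0,-4,0],[0,0,0]],[[0,-4,0],[0,0,0]],[[0,-3,0],[0,0,0]],[[0,-1.2,0],[0,0,0]],[[0,0,0],[0,0,0]]]'; python3 go.py .118 -.038 .13
python3 - <<'E'
from h import *
p,d=optics.grab_frame("side"); cv2.imwrite("pics/side2.png",cv2.resize(p[200:350,250:400,::-1],(600,600)))
E
```

```text
clock: 5.3
tcp_pos: [0.6117, 0.0491, 0.1442]
orientation: [0.073, -3.14, 0.001]
contact_force: [0.2, 0.7, -0.0]
grip_width: 0.0002
gripper_force: 0.0
till pos [ 0.1175 -0.0398  0.1442] need tool cm [-0.05  0.18  1.42]
turn [-0.001 -0.    -0.004] F [ 0.2  0.7 -0. ] t 5.3 0.00024353925549779645
```

View pics/side2.png

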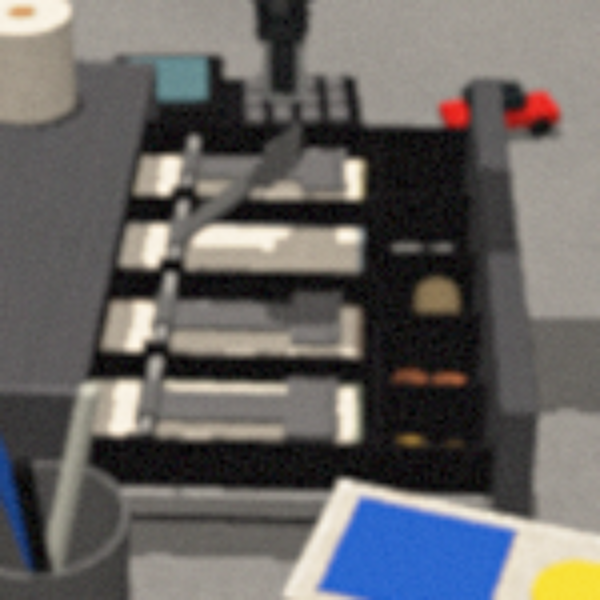

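Clip 1 now lies flat (crop (225,405)) and the drawer has not moved. The finger is above clip 3's tip (290,130), so I press that one the same way.

```bash
python3 -m crank '[[[0,0.15,1.4],[0,0,0]],[[0,0,1],[0,0,0]],[[0,0,1],[0,0,0]],[[0,0,1],[0,0,0]],[[0,0,1],[0,0,0]]]'; python3 -m crank '[[[0,0,1],[0,0,0]],[[0,0,0.8],[0,0,0]],[[0,0,0.7],[0,0,0]],[[0,0,0.6],[0,0,0]],[[0,0,0.4],[0,0,0]]]';python3 -m crank '[[[0,0,0.2],[0,0,0]],[[0,0,0],[0,0,0]]]'
```

```text
clock: 5.85
tcp_pos: [0.6116, 0.0531, 0.0892]
orientation: [0.08, -3.14, 0.0]
contact_force: [-0.3, 0.4, 1.2]
grip_width: 0.0002
gripper_force: 0.5
clock: 6.35
tcp_pos: [0.6118, 0.0527, 0.0553]
orientation: [0.079, -3.141, -0.0]
contact_force: [-5.4, -0.7, 26.1]
grip_width: 0.0001
gripper_force: 14.0
clock: 6.55
tcp_pos: [0.6144, 0.0528, 0.0557]
orientation: [-0.078, 3.135, 0.001]
contact_force: [-0.6, -0.5, 12.3]
grip_width: -0.0001
gripper_force: 6.3
```

```bash
python3 -m crank '[[[0,0,-1],[0,0,0]],[[0,0,-3],[0,0,0]],[[0,0,-4],[0,0,0]],[[0,0,-2],[0,0,0]],[[3,0.8,0],[0,0,0]]]' >/dev/null; python3 -m crank '[[[4,1,0],[0,0,0]],[[4,1,0],[0,0,0]],[[4,1,0],[0,0,0]],[[2.3,0,0],[0,0,0]],[[0,0,0],[0,0,0]]]'; python3 go.py -.055 0 .05
python3 - <<'E'
from h import *
p,d=optics.grab_frame("side"); cv2.imwrite("pics/side3.png",cv2.resize(p[200:350,250:400,::-1],(600,600)))
p,d=optics.grab_frame("top"); cv2.imwrite("pics/top3.png",p[:,:,::-1])
E
```

```text
clock: 7.55
tcp_pos: [0.4335, 0.0818, 0.1532]
orientation: [0.081, -3.138, 0.0]
contact_force: [0.8, -0.8, -0.2]
grip_width: -0.0004
gripper_force: 0.0
till pos [-0.0588  0.002   0.1532] need tool cm [-0.4  -0.2  10.32]
turn [-0.    -0.002  0.001] F [ 0.8 -0.8 -0.2] t 7.55 -0.00035555272540630634
```

View pics/side3.png

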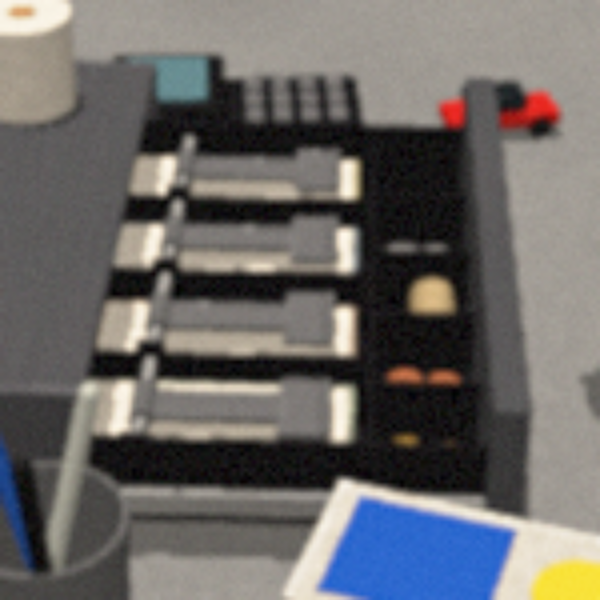

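View pics/top3.png

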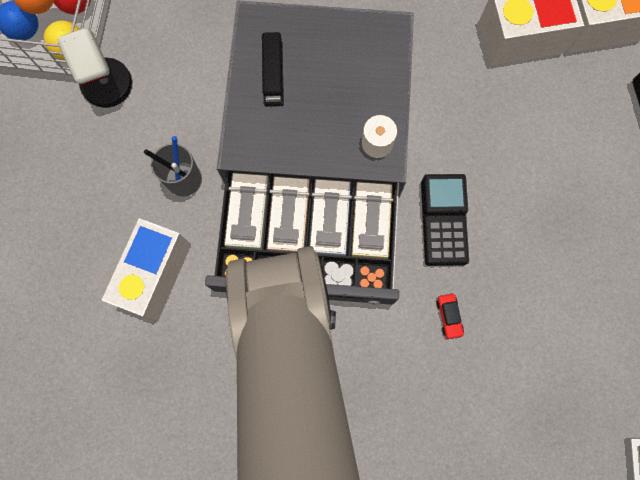

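All four clips lie flat and the gripper is clear in front of the panel. The drawer crept in about 2 mm. I lower the gripper, then push.

```bash
python3 -m crank '[[[0,0,3.5],[0,0,0]],[[0,-0.2,3.5],[0,0,0]],[[0,0,2.3],[0,0,0]],[[0,0,1],[0,0,0]],[[-1,0,0],[0,0,0]]]'; python3 -m crank '[[[-1,0,0],[0,0,0]],[[-0.5,0,0],[0,0,0]],[[-0.5,0,0],[0,0,0]],[[-0.5,0,0],[0,0,0]],[[-0.5,0,0],[0,0,0]]]'; python3 go.py 0.18 0 .05
```

```text
clock: 8.15
tcp_pos: [0.4463, 0.0801, 0.0491]
orientation: [0.079, -3.137, 0.002]
contact_force: [-0.5, -0.3, 0.3]
grip_width: 0.0003
gripper_force: 0.0
clock: 8.65
tcp_pos: [0.477, 0.082, 0.0506]
orientation: [0.079, -3.14, -0.0]
contact_force: [-3.1, 0.1, 1.6]
grip_width: -0.0001
gripper_force: 0.0
till pos [-0.0154 -0.      0.0506] need tool cm [-19.54   0.02   0.04]
turn [ 0.    -0.001 -0.001] F [-3.1  0.1  1.6] t 8.65 -0.00013249288943363585
```

```bash
python3 -m crank '[[[-0.6,0,0],[0,0,0]],[[-0.6,0,0],[0,0,0]],[[-0.6,0,0],[0,0,0]],[[-0.6,0,0],[0,0,0]],[[-0.6,0,0],[0,0,0]]]'; python3 -m crank '[[[-0.6,0,0],[0,0,0]],[[-0.6,0,0],[0,0,0]],[[-0.6,0,0],[0,0,0]],[[-0.6,0,0],[0,0,0]],[[-0.6,0,0],[0,0,0]]]'; python3 -m crank '[[[-0.6,0,0],[0,0,0]],[[-0.6,0,0],[0,0,0]],[[-0.6,0,0],[0,0,0]],[[-0.6,0,0],[0,0,0]],[[-0.6,0,0],[0,0,0]]]'; python3 -m crank '[[[-0.6,0,0],[0,0,0]],[[-0.6,0,0],[0,0,0]],[[-0.6,0,0],[0,0,0]],[[-0.6,0,0],[0,0,0]],[[-0.6,0,0],[0,0,0]]]'; python3 -m crank '[[[-0.6,0,0],[0,0,0]],[[-0.6,0,0],[0,0,0]],[[-0.6,0,0],[0,0,0]],[[-0.5,0,0],[0,0,0]],[[-0.4,0,0],[0,0,0]]]'; python3 go.py 0.172 0 .05;  python3 - <<'E'
from h import *
p,d=optics.grab_frame("side"); cv2.imwrite("pics/side4.png",cv2.resize(p[180:360,220:400,::-1],(600,600)))
E
```

```text
clock: 9.15
tcp_pos: [0.5074, 0.0835, 0.0502]
orientation: [0.079, -3.14, 0.0]
contact_force: [-2.7, -0.8, -0.7]
grip_width: -0.0001
gripper_force: 0.0
clock: 9.65
tcp_pos: [0.5374, 0.085, 0.0502]
orientation: [0.079, -3.14, 0.0]
contact_force: [-2.7, -0.4, -0.7]
grip_width: 0.0002
gripper_force: 0.0
clock: 10.15
tcp_pos: [0.5674, 0.0865, 0.0502]
orientation: [0.079, -3.14, 0.0]
contact_force: [-3.4, -0.7, -0.9]
grip_width: 0.0001
gripper_force: 0.0
clock: 10.65
tcp_pos: [0.5974, 0.0881, 0.0503]
orientation: [0.079, -3.141, -0.0]
contact_force: [-2.8, -0.0, -2.3]
grip_width: -0.0001
gripper_force: 0.0
clock: 11.15
tcp_pos: [0.6245, 0.0895, 0.0504]
orientation: [-0.079, 3.14, 0.0]
contact_force: [-2.6, -1.8, -1.1]
grip_width: -0.0002
gripper_force: 0.0
till pos [ 1.323e-01 -1.000e-04  5.040e-02] need tool cm [-3.97  0.01  0.04]
turn [ 0.     0.    -0.001] F [-2.6 -1.8 -1.1] t 11.15 -0.00016670557099071124
```

View pics/side4.png

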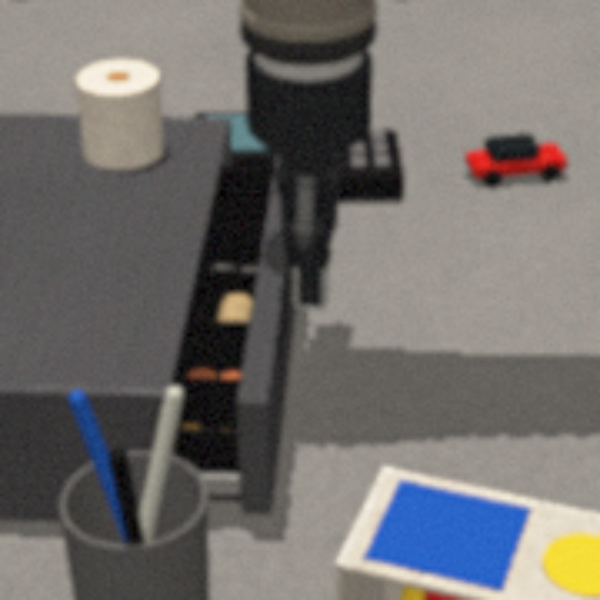

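The drawer is about 4 cm from shut, with the gap in the crop at (190–245, 380), and nothing else is disturbed. I finish slowly.

```bash
python3 -m crank '[[[-0.4,0,0],[0,0,0]],[[-0.4,0,0],[0,0,0]],[[-0.4,0,0],[0,0,0]],[[-0.3,0,0],[0,0,0]],[[-0.3,0,0],[0,0,0]]]'; python3 -m crank '[[[-0.3,0,0],[0,0,0]],[[-0.3,0,0],[0,0,0]],[[-0.2,0,0],[0,0,0]],[[-0.2,0,0],[0,0,0]],[[-0.2,0,0],[0,0,0]]]'; python3 -m crank '[[[-0.2,0,0],[0,0,0]],[[-0.1,0,0],[0,0,0]],[[-0.1,0,0],[0,0,0]],[[-0.1,0,0],[0,0,0]],[[-0.1,0,0],[0,0,0]]]'; python3 go.py 0.172 0 .05
```

```text
clock: 11.7
tcp_pos: [0.6423, 0.0905, 0.0504]
orientation: [-0.079, 3.14, 0.0]
contact_force: [-2.6, 0.4, 1.5]
grip_width: 0.0004
gripper_force: 0.0
clock: 12.2
tcp_pos: [0.6539, 0.0909, 0.0503]
orientation: [0.079, -3.14, 0.0]
contact_force: [-3.2, 0.5, 1.5]
grip_width: -0.0
gripper_force: 0.0
clock: 12.7
tcp_pos: [0.6599, 0.0912, 0.0503]
orientation: [0.079, -3.141, -0.0]
contact_force: [-2.2, 0.7, 0.6]
grip_width: 0.0
gripper_force: 0.0
till pos [ 1.677e-01 -1.000e-04  5.030e-02] need tool cm [-0.43  0.02  0.03]
turn [ 0.    -0.    -0.001] F [-2.2  0.7  0.6] t 12.7 3.542522752997274e-05
```

```bash
python3 -m crank '[[[-0.1,0,0],[0,0,0]],[[-0.1,0,0],[0,0,0]],[[-0.1,0,0],[0,0,0]],[[-0.1,0,0],[0,0,0]],[[-0.1,0,0],[0,0,0]]]'; python3 -m crank '[[[-0.1,0,0],[0,0,0]],[[-0.1,0,0],[0,0,0]],[[-0.1,0,0],[0,0,0]]]'
```

```text
clock: 13.2
tcp_pos: [0.6607, 0.091, 0.049]
orientation: [0.079, -3.132, 0.001]
contact_force: [-15.1, -0.9, 5.7]
grip_width: 0.0002
gripper_force: 0.0
clock: 13.5
tcp_pos: [0.6604, 0.091, 0.0479]
orientation: [0.079, -3.125, 0.002]
contact_force: [-21.9, -0.6, 6.4]
grip_width: 0.0001
gripper_force: 0.0
```

The tool has stalled and the force is rising, so the drawer is at its stop. I back off, rise and check.

```bash
python3 -m crank '[[[0.5,0,0],[0,0,0]],[[1,0,0],[0,0,0]],[[3,0,0],[0,0,0]],[[4,0,0],[0,0,0]],[[4,0,0],[0,0,0]]]'>/dev/null; python3 -m crank '[[[4,0,0],[0,0,0]],[[3,0,-2],[0,0,0]],[[0,0,-4],[0,0,0]],[[0,0,-2],[0,0,0]],[[0,0,0],[0,0,0]]]'
python3 - <<'E'
from h import *
p,d=optics.grab_frame("side"); cv2.imwrite("pics/side5.png",cv2.resize(p[180:360,220:400,::-1],(600,600)))
p,d=optics.grab_frame("top"); cv2.imwrite("pics/top5.png",p[:,:,::-1])
W=world("top",d); t=np.load("pics/till.npz"); th=t["th"]; R=np.array([[np.cos(th),np.sin(th)],[-np.sin(th),np.cos(th)]]); Q=(W[...,:2]-t["c"][:2])@R.T
z=W[...,2]
for y0 in (-.14,-.08,.0,.1,.14):
    s=(abs(Q[...,1]-y0)<.01)&(abs(z-.096)<.008)&(Q[...,0]>.1)&(Q[...,0]<.3)&(d>0); print(y0,s.sum(),np.sort(Q[s][:,0])[:4].round(4))
E
```

```text
clock: 14.5
tcp_pos: [0.476, 0.0825, 0.1338]
orientation: [-0.078, 3.132, 0.004]
contact_force: [0.5, 0.1, 0.1]
grip_width: 0.0001
gripper_force: 0.0
-0.14 588 [0.1803 0.1808 0.181  0.1813]
-0.08 685 [0.1798 0.1804 0.1805 0.1807]
0.0 736 [0.1801 0.1803 0.1804 0.1806]
0.1 742 [0.1803 0.1805 0.1806 0.1808]
0.14 737 [0.1802 0.1803 0.1806 0.1808]
```

View pics/side5.png

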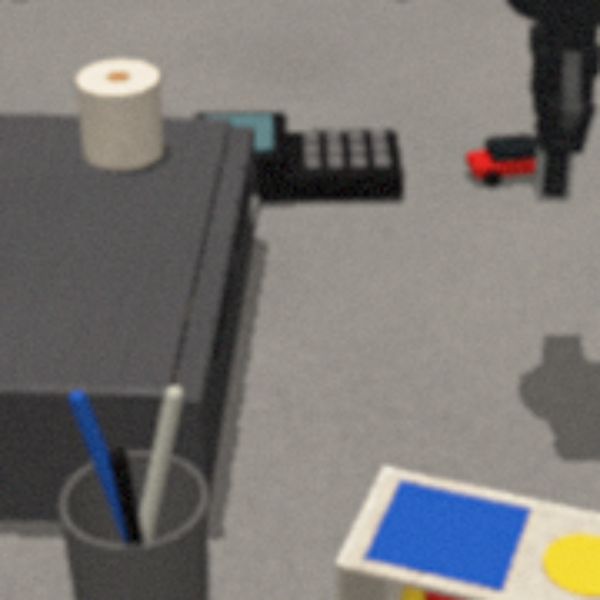

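View pics/top5.png

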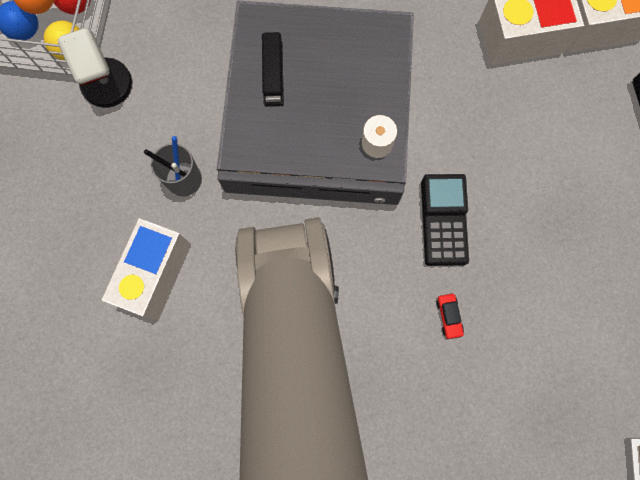

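The drawer front sits flush against the housing (top view row ~178, no gap). The bystanders have not moved and the arm is clear.

```bash
python3 -c "
from bench import r
print(r.hand_in())"
```

```text
the job is handed in; nothing more can be done
None
```

I pressed clips 1 and 3 flat, pushed the drawer gently until it was fully shut, left everything else where it was, and handed the job in at about 15 s on the robot's clock.

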